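# Put each breakfast thing into the wooden holder cut for it

## Robot

A 7-joint arm with a two-finger parallel gripper is mounted at the origin on a cart in front of the work surface, level with it; the furniture and walls round the work are solid. World frame = base frame: x ahead of the robot, y to its left, z up, the work surface at z = 0. Lengths are in m, angles in rad, forces in N, time in s.
With the tool pointing down it reaches from about 0.4 to 0.9 m from the base axis. Payload 5.5 kg.
Tool frame: the origin (TCP) lies at the very end of the fingers, on their centre line; the grasp point (between the pads) lies 19 mm behind it; z points along the fingers, y is the line along which they close (so a half turn about z gives the same grasp; the last joint's range is limited). The gripper opens to 92 mm and grips with 3 to 60 N. Pads are 19 mm wide; open, the fingers measure 130 mm over their backs; the gripper's body (75 mm by 190 mm) begins 47 mm behind the grasp point.
Start: joints at [1.393, 0.501, -0.427, 1.55, 0.221, 1.138, -0.21], TCP at [0.277, -0.588, 0.227] pointing down, gripper open.
Joint ranges: [-2.88, 2.88], [-0.31, 2.03], [-1.54, 1.56], [0.2, 2.42], [-1.41, 4.55], [0.19, 2.02], [-2.57, 2.57]. Speed limits (rad/s): [2.57, 2.57, 3.14, 3.14, 3.14, 3.14, 3.14].

## Interface

Orientations are given as a rotation vector (axis times angle).
In Python, from plant import env, viewer gives the robot as it stands.
- The arm moves only by the shell command python3 -m creep 'ROWS'. ROWS is JSON, a list of rows, each a list of 5 numbers: the opening, from -1 (shut) to 1 (fully open), so that 0 is half open, then the shift along the tool's x, y, z in m, then the turn about the tool's z in degrees. A call has 1 to 5 rows; each row is the pose to reach, as a shift and turn from the pose commanded when the call began, along the tool's axes at that moment; what a row does not reach only later rows make up. A row lasts 1/10 s, in which the tool goes at most 50 mm and 8.59 degrees, less where a joint would pass 70% of its speed; a pose out of reach is approached as far as the arm can. A call with a gripper value outside its range is refused whole. The fingers move at their own pace and stop on an object; the grip force is fixed at half the most. Time passes only in rows, so rows that repeat a pose let the fingers close. It gives the time, the measured TCP pose, the force, the opening and the grip force at its end, in the units of the state.
- env.sense(): the state, without advancing time (a new reading comes with each control period).
- viewer.capture(name): name is "scene" or "top" or "wrist"; returns the picture (480x640x3 uint8, red, green, blue); there is no depth.
- viewer.camera_model(name): a dict with "vertical_fov" (degrees; the focal length in pixels is half the picture's height over the tangent of half this angle, whatever the lens; pixels are square), "cx", "cy" (the principal point, pixels), "dist_coeffs" ([k1, k2, p1, p2, k3] as OpenCV has them; the pictures are not rectified), "R" (3x3) and "t" (3): a world point X has camera coordinates R X + t. Camera axes: x right, y down, z forward; pixel columns grow to the right and rows downward; lengths in m; the calibration is good to about 2 mm. A picture is of the moment at which its call begins: read the wrist's pose just before it. camera_model takes no time and is no camera call; for the wrist camera it gives the pose at the moment of the call.
- env.close_job(): hands the job in; it is judged then, once.
The state is a dict: "t": time; "joint_positions": joint angles; "qd": joint speeds; "joint_torque": joint torques, N m; "ee_pos": TCP position; "eef_rot": TCP orientation; "ft_force": force on the tool from outside, world axes, zero at the start; "moment": the same for the moment, N m; "grip_width": finger opening in m; "finger_force": force on a finger pad.
Only numpy, scipy, OpenCV 4.12 (cv2) and the standard library are available. Lean on these libraries where they do the work, as an engineer would, in place of code of your own. Each camera call takes 0.05 s, during which the arm holds its last target. There are 200 camera calls.

## Task

Set up the breakfast station: put the jam jar, the small oblong cheese block, the teaspoon and one square white pot each into the wooden holder whose recess has its shape (round, oblong, long and narrow, square), sitting flat on the bottom of the recess, jar and pot upright. The two pots are nested: take only the upper one and leave the lower one standing where it is. Set the jar and the pot down rather than letting them fall, and let go of everything.

Things in the scene. Friction and masses are not known exactly. Their poses are not given: they have to be found in the camera images.
- pot_top: Upper of two equal, nested square white pots, the one to move. 62 x 62 x 52 mm, open on top; upright band over its top 25 mm, foot below only 46 x 46. Origin: centre of underside, z up, x and y square to its faces. Stands 30 mm above the lower pot's underside (4 mm side play): band at 57 to 82 mm above the table. Grip across two faces of the band, tips above 57 mm; lifts straight out. 0.1-0.17 kg.
- pot_lower: The lower one of the two square pots, same shape and size (62 x 62 mm, 52 mm high, rim 52 mm above the table), loose on the table. It must stay where it stands. Origin: centre of its underside, z up.
- jar: Round glass jam jar with a screw lid, the only jar, 60 mm diameter (lid 57 mm), 75 mm high, closed and stiff, 0.25 to 0.38 kg; stands upright on the table. Origin: centre of its underside, z along its axis, up. Can be gripped anywhere on its sides.
- cheese: Small oblong yellow block of cheese, 36 mm along its x, 55 mm along its y, 30 mm high, lying flat, rigid, 0.08 to 0.16 kg. Origin: centre of its underside, z up. (Two wedge-shaped cheeses nearby are not part of the job.)
- teaspoon: Stainless teaspoon lying flat, 133 mm long along its x, at most 27 mm wide at the bowl and 11 mm high, 20 g. Origin: centre of its outline on the underside, z up. The bowl is at +x, the handle at -x. Grip it across (along its y) up to 25 mm from the origin on the handle side; fingers stop there at about 13 to 18 mm. Tips may go down to the table.
- holder_round: Fixed holder of pale wood, a round disc of 92 mm diameter, 18 mm high, with one recess 12 mm deep in its middle, lined with grey felt (recess floor 6 mm above the table). The recess is round, 72 mm diameter: for the jar. Origin: centre of its underside, z up.
- holder_square: Fixed holder of pale wood, a square block 88 x 88 mm, 18 mm high, with one recess 12 mm deep in its middle, lined with grey felt (recess floor 6 mm above the table). The recess is square, 58 x 58 mm, sides along its x and y: for the foot of the pot. Origin: centre of its underside, z up.
- holder_oblong: Fixed holder of pale wood, an oblong block 74 mm along its x and 93 mm along its y, 18 mm high, with one recess 12 mm deep in its middle, lined with grey felt (recess floor 6 mm above the table). The recess is oblong, 48 mm along its x and 67 mm along its y: for the oblong block of cheese. Origin: centre of its underside, z up.
- holder_long: Fixed long narrow spoon rest of pale wood, floor felted, 165 mm along its x, 59 along y; floor 6 mm above the table. Lips 14 mm above the table at both ends and along the outer 42 mm of each side enclose 149 x 43 mm; the middle 81 mm of the sides is open, flush with the floor, so fingers can reach down. For the teaspoon, along x, either way round. Origin: centre of underside, z up.
Not all that is in view belongs to the job. Leave any green look-alike of the jar alone.

How it is judged:
By the outcome, as a careful person would: the job done as asked, in the order asked, and still so for the second after the job is handed in, with the robot touching nothing.
It also fails if it takes over 128 s, if anything falls off the work surface, if the arm or the gripper's body presses on something with over 40 N, if the wrist force passes 120 N, or if a joint passes its speed limit or range.

## Working session

There is one attempt and no reset: what is moved stays moved. The work goes in short steps, Python scripts to look and compute and a shell command to move; the robot and the scene stay as the last step left them, time stands still between calls to the robot, and variables do not carry over. Pictures are saved under pics/ and viewed, at most 16 in all, crops included, and the job is handed in when it is done.

```bash
ls; mkdir -p pics
python3 - <<'E'
from plant import env, viewer
import cv2, numpy as np
s=env.sense()
print(s['t'],s['ee_pos'],s['eef_rot'],s['grip_width'],s['ft_force'])
for n in ['scene','top','wrist']:
    m=viewer.camera_model(n); print(n,m)
    cv2.imwrite(f'pics/{n}0.png',viewer.capture(n)[:,:,::-1])
E
```

```text
pics
0.0 [ 0.27701874 -0.5872452   0.22567016] [-3.06369880e+00 -6.86514737e-01  5.29883990e-04] 0.09123601092501052 [ 0.23807418 -0.77013932 -0.1312255 ]
scene {'vertical_fov': 54.87400937411505, 'cx': 320.31653285333925, 'cy': 234.96730281898033, 'dist_coeffs': array([-0.02547887,  0.        ,  0.        ,  0.        ,  0.        ]), 'R': array([[-0.79690668, -0.6039889 ,  0.01171109],
       [-0.43255728,  0.55697158, -0.70899708],
       [ 0.42170362, -0.57007023, -0.70511417]]), 't': array([0.40761244, 0.28271173, 0.98192259])}
top {'vertical_fov': 43.061295417553815, 'cx': 319.59284527577626, 'cy': 241.23042762150715, 'dist_coeffs': array([-0.12133697,  0.        ,  0.        ,  0.        ,  0.        ]), 'R': array([[-5.64730460e-04, -9.99884998e-01,  1.51549472e-02],
       [-9.94576897e-01, -1.01454631e-03, -1.03998878e-01],
       [ 1.04002293e-01, -1.51314917e-02, -9.94461945e-01]]), 't': array([-0.01666655,  0.52475346,  1.83101347])}
wrist {'vertical_fov': 60.604316565503716, 'cx': 320.8452172105155, 'cy': 247.31002312780015, 'dist_coeffs': array([-0.04506122,  0.        ,  0.        ,  0.        ,  0.        ]), 'R': array([[ 0.42707549, -0.90421231, -0.00257189],
       [-0.86291543, -0.40841675,  0.2976117 ],
       [-0.27015457, -0.12488334, -0.95468354]]), 't': array([-0.6481284 , -0.03717421,  0.39221792])}
```

View pics/top0.png

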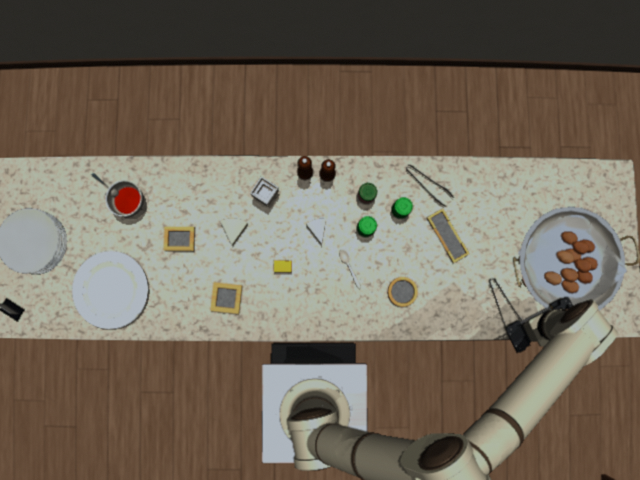

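View pics/scene0.png

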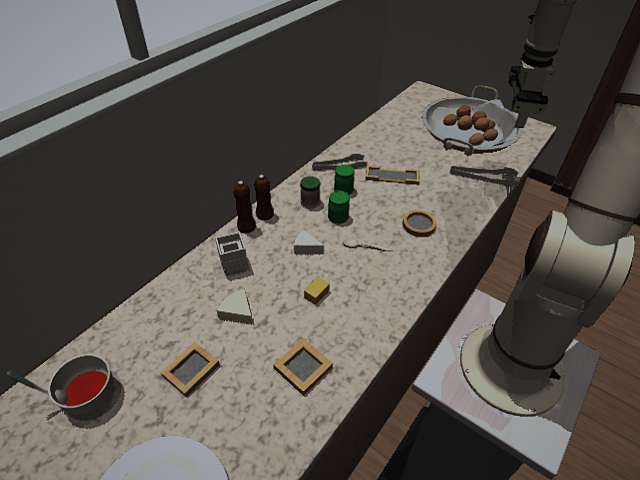

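Top view: the candidates for the jar are the dark-lidded one at (368,192) and two bright green ones at (367,226) and (402,207). In the scene view the one at (310,190) has red jam under its lid, so it is the jar. The yellow block is at (283,267), the wedges at (233,232) and (317,231), the spoon at (349,268), and the nested pots at (264,194). Holders: round (403,291), long (447,236), square (226,298), oblong (179,239).

```bash
cat > h.py <<'E'
import numpy as np, cv2
from scipy.spatial.transform import Rotation as Ro
from plant import env, viewer
def shot(n,name):
    m=viewer.camera_model(n); im=viewer.capture(n)[:,:,::-1].copy()
    cv2.imwrite(f'pics/{name}.png',im); return im,m
def ray(m,uv,z):
    """pixels -> world points on plane z"""
    f=240/np.tan(np.radians(m['vertical_fov']/2)); K=np.array([[f,0,m['cx']],[0,f,m['cy']],[0,0,1]])
    uv=np.asarray(uv,float).reshape(-1,1,2)
    n=cv2.undistortPoints(uv,K,m['dist_coeffs']).reshape(-1,2)
    d=np.c_[n,np.ones(len(n))]@m['R']; c=-m['R'].T@m['t']
    return c+d*((z-c[2])/d[:,2])[:,None]
def proj(m,P):
    f=240/np.tan(np.radians(m['vertical_fov']/2)); K=np.array([[f,0,m['cx']],[0,f,m['cy']],[0,0,1]])
    return cv2.projectPoints(np.asarray(P,float).reshape(-1,3),cv2.Rodrigues(m['R'])[0],m['t'],K,m['dist_coeffs'])[0].reshape(-1,2)
def blobs(mask,m,z,amin=60):
    """contours -> centre, sides (mm), angle of long side (deg) on plane z"""
    out=[]
    for c in cv2.findContours(mask.astype(np.uint8),cv2.RETR_EXTERNAL,cv2.CHAIN_APPROX_NONE)[0]:
        if cv2.contourArea(c)<amin: continue
        w=ray(m,c.reshape(-1,2),z)[:,:2]
        (x,y),(a,b),_=r=cv2.minAreaRect((w*1000).astype(np.float32)); p=cv2.boxPoints(r)
        e=max(p[1]-p[0],p[2]-p[1],key=np.linalg.norm)
        out.append((c.reshape(-1,2).mean(0).round(),np.round([x,y],1),np.round(sorted((a,b)),1),round(np.degrees(np.arctan2(e[1],e[0]))%180,1)))
    return out
def go(x,y,z,yaw=None,mod=180):
    """shift in tool axes (mm) and turn (deg) so the TCP is at x,y,z with closing axis at yaw (world deg)"""
    s=env.sense(); R=Ro.from_rotvec(s['eef_rot']).as_matrix()
    d=R.T@(np.array([x,y,z])-s['ee_pos'])*1000
    cur=np.degrees(np.arctan2(R[1,1],R[0,1])); t=0
    if yaw is not None: t=(cur-yaw+mod/2)%mod-mod/2   # tool z is down
    print('shift',d.round(1),'turn',round(t,1),'| yaw',round(cur,1),'tilt',(R[:,2]).round(3),'j7',s['joint_positions'][6].round(2),'pos',s['ee_pos'].round(4),'w',round(s['grip_width'],4),'t',round(s['t'],2))
E
python3 - <<'E'
from h import *
m=viewer.camera_model('top'); im=cv2.imread('pics/top0.png'); h=cv2.cvtColor(im,cv2.COLOR_BGR2HSV).astype(int)
H,S,V=h[...,0],h[...,1],h[...,2]
box=np.zeros(H.shape,bool); box[158:336,150:480]=1
def close(k): return cv2.morphologyEx(k.astype(np.uint8),cv2.MORPH_CLOSE,np.ones((3,3)))
print('wood'); [print(*b) for b in blobs(close((H>10)&(H<26)&(S>110)&(V>90)&box),m,.018)]
print('yellow'); [print(*b) for b in blobs((H>24)&(H<33)&(S>180)&box,m,.03)]
print('green'); [print(*b) for b in blobs((H>40)&(H<80)&(S>80)&box,m,.075)]
print('grid jar',ray(m,[368,192],.075),'spoon ends',ray(m,[[343,252],[358,288]],.005),'pot',ray(m,[265,193],.082))
go(.6,-.16,.3)
E
```

```text
wood
[226. 298.] [352.4 268.9] [84.8 86.6] 83.5
[402. 292.] [ 369.9 -268.9] [85.6 86.4] 89.8
[179. 239.] [533.9 418. ] [71.4 91.2] 90.1
[441. 239.] [ 531.8 -392.9] [  8.  155.2] 29.6
yellow
[283. 266.] [447.2  96.2] [27.4 45.7] 90.1
green
[366. 226.] [ 565.8 -156.2] [53.5 63.6] 153.3
[402. 207.] [ 622.1 -263.9] [55.2 65.9] 153.0
[367. 192.] [ 670.5 -160.2] [51.2 52. ] 135.1
grid jar [[ 0.66895096 -0.1616535   0.075     ]] spoon ends [[ 0.4937335  -0.08918632  0.005     ]
 [ 0.38266415 -0.13489562  0.005     ]] pot [[0.66393167 0.1475031  0.082     ]]
shift [ 474.4 -248.9  -73.7] turn 0 | yaw -64.7 tilt [-0.001  0.001 -1.   ] j7 -0.21 pos [ 0.2771 -0.5874  0.2259] w 0.0921 t 0.15
```

```bash
C="python3 -m creep"
python3 -m creep '[[1,0.2,-0.1,-0.02,0],[1,0.2,-0.1,-0.02,0],[1,0.2,-0.1,-0.02,0],[1,0.2,-0.1,-0.02,0],[1,0.2,-0.1,-0.02,0]]'
python3 -m creep '[[1,0.2,-0.1,-0.02,0],[1,0.2,-0.1,-0.02,0],[1,0.2,-0.1,-0.02,0],[1,0.2,-0.1,-0.02,0],[1,0.2,-0.1,-0.02,0]]'
python3 - <<'E'
from h import *
go(.65,-.165,.25,-45)
m=viewer.camera_model('wrist'); s=env.sense(); R=Ro.from_rotvec(s['eef_rot']).as_matrix()
print('cam in tool',R.T@(-m['R'].T@m['t']-s['ee_pos']), 'cam axis in tool',R.T@m['R'][2])
E
```

```text
t: 0.65
ee_pos: [0.4193, -0.4069, 0.2473]
eef_rot: [-3.062, -0.696, -0.004]
ft_force: [-0.3, 0.6, 0.1]
grip_width: 0.0916
finger_force: 0.0
t: 1.15
ee_pos: [0.5567, -0.2305, 0.2674]
eef_rot: [-3.062, -0.696, -0.004]
ft_force: [0.2, 0.7, -0.1]
grip_width: 0.0916
finger_force: 0.0
shift [112.4 -18.7  17.7] turn -19.4 | yaw -64.4 tilt [ 0.002  0.002 -1.   ] j7 -0.97 pos [ 0.5567 -0.2305  0.2674] w 0.0916 t 1.15
cam in tool [ 0.08159023 -0.00056849 -0.15804152] cam axis in tool [-2.97687833e-01 -6.59348668e-04  9.54663040e-01]
```

```bash
python3 -m creep '[[1,0.112,-0.019,0.02,-19],[1,0.112,-0.019,0.02,-19],[1,0.112,-0.019,0.02,-19],[1,0.112,-0.019,0.02,-19]]'
python3 - <<'E'
from h import *
im,m=shot('wrist','w1'); go(.67,-.16,.25,-45)
h=cv2.cvtColor(im,cv2.COLOR_BGR2HSV).astype(int);H,S,V=h[...,0],h[...,1],h[...,2]
[print(*b) for b in blobs((H>40)&(H<80)&(S>60),m,.075,300)]
E
```

```text
t: 1.55
ee_pos: [0.648, -0.1676, 0.2453]
eef_rot: [-2.904, -1.189, -0.0]
ft_force: [-1.5, -0.8, -0.2]
grip_width: 0.0919
finger_force: 0.0
shift [23.7  8.8 -4.3] turn -0.7 | yaw -45.7 tilt [-0.002  0.001 -1.   ] j7 -0.83 pos [ 0.6468 -0.1703  0.2457] w 0.0917 t 1.6
[380. 302.] [ 633.5 -254.2] [55. 82.] 63.5
[255. 267.] [ 579.9 -154.7] [54.9 77.4] 15.9
[335. 195.] [ 671.9 -158.8] [54.9 55.3] 44.6
```

View pics/w1.png

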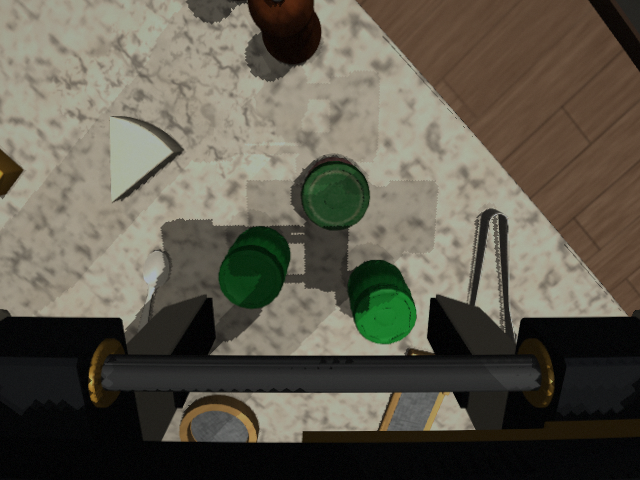

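The jar's lid (dark green over red jam) is at (335,195), with the bright green ones at (255,267) and (380,302). Its lid measures 55 mm and both views agree, so I go down on it.

```bash
python3 -m creep '[[1,0.026,0.0095,0,0],[1,0.026,0.0095,0.03,0],[1,0.026,0.0095,0.07,0],[1,0.026,0.0095,0.10,0],[1,0.026,0.0095,0.10,0]]'
python3 - <<'E'
from h import *
go(.672,-.159,.027,-45)
E
```

```text
t: 2.1
ee_pos: [0.6672, -0.1628, 0.1418]
eef_rot: [-2.909, -1.176, 0.014]
ft_force: [-0.8, -0.3, -0.4]
grip_width: 0.0919
finger_force: 0.0
shift [  6.9   1.4 114.8] turn -1.0 | yaw -46.0 tilt [-0.01 -0.   -1.  ] j7 -0.9 pos [ 0.6672 -0.1628  0.1418] w 0.0919 t 2.1
```

```bash
python3 -m creep '[[1,0.003,0.001,0.03,0],[1,0.003,0.001,0.06,0],[1,0.003,0.001,0.08,0],[1,0.003,0.001,0.08,0],[1,0.003,0.001,0.08,0]]'
python3 - <<'E'
from h import *
go(.672,-.159,.027,-45)
E
python3 -m creep '[[1,0,0,0,0],[1,0,0,0,0]]'
python3 - <<'E'
from h import *
go(.672,-.159,.027,-45)
E
```

```text
t: 2.6
ee_pos: [0.6757, -0.16, 0.0687]
eef_rot: [2.91, 1.18, 0.002]
ft_force: [-0.3, 0.4, 0.1]
grip_width: 0.0919
finger_force: 0.0
shift [-2.  -3.4 41.7] turn -0.9 | yaw -45.9 tilt [ 0.002 -0.001 -1.   ] j7 -0.94 pos [ 0.6757 -0.16    0.0687] w 0.0919 t 2.6
t: 2.8
ee_pos: [0.6765, -0.1591, 0.0691]
eef_rot: [2.909, 1.182, 0.004]
ft_force: [0.4, 0.8, -0.1]
grip_width: 0.0918
finger_force: 0.0
shift [-3.2 -3.3 42.1] turn -0.8 | yaw -45.8 tilt [ 0.003 -0.001 -1.   ] j7 -0.94 pos [ 0.6765 -0.1591  0.0691] w 0.0918 t 2.8
```

```bash
python3 -m creep '[[1,-0.003,-0.003,0.02,0],[1,-0.003,-0.003,0.042,0],[1,-0.003,-0.003,0.042,0],[1,-0.003,-0.003,0.042,0],[-1,-0.003,-0.003,0.042,0]]'
python3 -m creep '[[-1,0,0,0,0],[-1,0,0,0,0],[-1,0,0,0,0],[-1,0,0,0,0],[-1,0,0,0,0]]'
python3 -m creep '[[-1,0,0,0,0],[-1,0,0,0,0],[-1,0,0,0,0]]'
python3 - <<'E'
from h import *
go(.37,-.269,.16)
E
```

```text
t: 3.3
ee_pos: [0.6722, -0.1585, 0.0265]
eef_rot: [2.909, 1.183, 0.003]
ft_force: [-0.1, 0.1, 0.3]
grip_width: 0.0876
finger_force: 0.0
t: 3.8
ee_pos: [0.6715, -0.1589, 0.0252]
eef_rot: [2.909, 1.183, 0.002]
ft_force: [0.8, -0.4, 1.8]
grip_width: 0.0578
finger_force: 30.0
t: 4.1
ee_pos: [0.6715, -0.1589, 0.0252]
eef_rot: [2.909, 1.183, 0.002]
ft_force: [0.9, -1.8, 2.7]
grip_width: 0.0576
finger_force: 30.0
shift [-292.7 -131.3 -135.1] turn 0 | yaw -45.8 tilt [ 0.001 -0.    -1.   ] j7 -0.96 pos [ 0.6715 -0.1589  0.0252] w 0.0576 t 4.1
```

```bash
python3 -m creep '[[-1,0,0,-0.03,0],[-1,0,0,-0.07,0],[-1,0,0,-0.11,0],[-1,0,0,-0.15,0],[-1,0,0,-0.15,0]]'
python3 -m creep '[[-1,-0.04,-0.014,0,0],[-1,-0.08,-0.028,0,0],[-1,-0.12,-0.042,0,0],[-1,-0.16,-0.056,0,0],[-1,-0.2,-0.07,0,0]]'
python3 -m creep '[[-1,-0.04,-0.014,0,0],[-1,-0.08,-0.028,0,0],[-1,-0.12,-0.042,0,0],[-1,-0.16,-0.056,0,0],[-1,-0.16,-0.056,0,0]]'
python3 -m creep '[[-1,0,0,0,0],[-1,0,0,0,0]]'
python3 - <<'E'
from h import *
im,m=shot('wrist','w2'); go(.37,-.269,.16)
h=cv2.cvtColor(im,cv2.COLOR_BGR2HSV).astype(int);H,S,V=h[...,0],h[...,1],h[...,2]
[print(*b) for b in blobs((H>10)&(H<26)&(S>110)&(V>90),m,.018,300)]
E
```

```text
t: 4.6
ee_pos: [0.674, -0.1581, 0.1807]
eef_rot: [2.906, 1.182, 0.012]
ft_force: [1.2, 0.2, -1.5]
grip_width: 0.0574
finger_force: 30.0
t: 5.1
ee_pos: [0.4754, -0.2477, 0.1728]
eef_rot: [-2.907, -1.182, 0.004]
ft_force: [0.3, -1.0, -1.6]
grip_width: 0.0579
finger_force: 30.0
t: 5.6
ee_pos: [0.3171, -0.3212, 0.1726]
eef_rot: [-2.911, -1.169, 0.009]
ft_force: [0.2, 0.5, -3.0]
grip_width: 0.0578
finger_force: 30.0
t: 5.8
ee_pos: [0.3255, -0.3185, 0.1742]
eef_rot: [-2.908, -1.184, -0.001]
ft_force: [-0.0, 0.0, -3.0]
grip_width: 0.0578
finger_force: 30.0
shift [66.  -4.5 14.4] turn 0 | yaw -45.6 tilt [ 0.     0.001 -1.   ] j7 -0.26 pos [ 0.326  -0.3184  0.1743] w 0.0581 t 5.85
[317. 138.] [ 371.2 -269. ] [89.8 90.9] 134.4
[589. 154.] [ 522.9 -421. ] [ 61.7 119.4] 29.7
[617.  22.] [ 579.4 -362.7] [ 7.4 33.3] 29.0
```

View pics/w2.png

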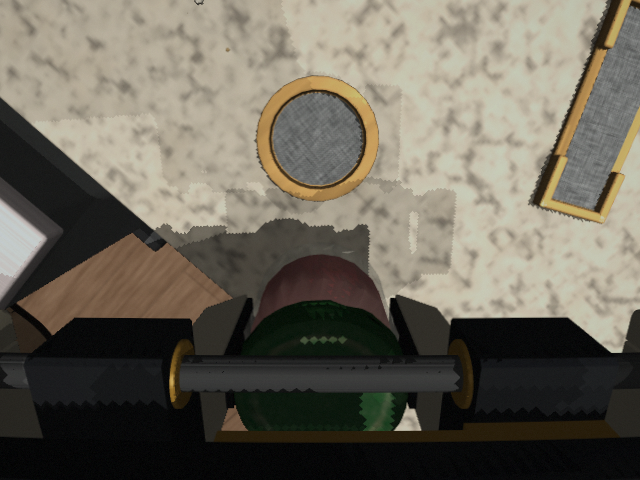

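The round holder sits at pixel (317,138), which gives (0.371, -0.269) and 90 mm, matching its 92 mm. The jar hangs upright in the gripper.

```bash
python3 -m creep '[[-1,0.035,-0.002,0,0],[-1,0.067,-0.004,0,0],[-1,0.067,-0.004,0.04,0],[-1,0.067,-0.004,0.08,0],[-1,0.067,-0.004,0.115,0]]'
python3 -m creep '[[-1,0,0,0,0],[-1,0,0,0,0],[-1,0,0,0,0]]'
python3 - <<'E'
from h import *
go(.371,-.269,.031,mod=180)
E
```

```text
t: 6.35
ee_pos: [0.3715, -0.2683, 0.0581]
eef_rot: [-2.908, -1.188, -0.001]
ft_force: [0.4, -0.0, -3.5]
grip_width: 0.0579
finger_force: 30.0
t: 6.65
ee_pos: [0.3722, -0.2702, 0.0614]
eef_rot: [2.907, 1.184, 0.003]
ft_force: [0.4, -0.1, -2.5]
grip_width: 0.0576
finger_force: 30.0
shift [-0.  -1.8 30.4] turn 0 | yaw -45.7 tilt [ 0.003 -0.002 -1.   ] j7 -0.6 pos [ 0.3722 -0.2702  0.0614] w 0.0576 t 6.65
```

```bash
python3 -m creep '[[-1,0,-0.0015,0.01,0],[-1,0,-0.0015,0.02,0],[-1,0,-0.0015,0.024,0],[-1,0,-0.0015,0.027,0],[-1,0,-0.0015,0.028,0]]'
python3 -m creep '[[-1,0,0,0.001,0],[-1,0,0,0.002,0],[-1,0,0,0.003,0],[-1,0,0,0.003,0]]'
```

```text
t: 7.15
ee_pos: [0.369, -0.2687, 0.0314]
eef_rot: [-2.91, -1.183, 0.0]
ft_force: [0.2, 0.6, -2.2]
grip_width: 0.0582
finger_force: 30.0
t: 7.55
ee_pos: [0.3692, -0.2688, 0.031]
eef_rot: [2.909, 1.183, -0.003]
ft_force: [-7.5, 6.5, 30.9]
grip_width: 0.0575
finger_force: 30.0
```

```bash
python3 -m creep '[[-1,0,0,-0.002,0],[0.8,0,0,-0.002,0],[1,0,0,-0.002,0],[1,0,0,-0.002,0],[1,0,0,-0.002,0]]'
python3 -m creep '[[1,0,0,-0.04,0],[1,0,0,-0.08,0],[1,0,0,-0.12,0],[1,0,0,-0.15,0],[1,0,0,-0.15,0]]'
python3 - <<'E'
from h import *
go(.42,.045,.18,0)
E
```

```text
t: 8.05
ee_pos: [0.3693, -0.2689, 0.0306]
eef_rot: [-2.91, -1.183, -0.0]
ft_force: [-0.1, 1.1, -0.5]
grip_width: 0.0852
finger_force: 0.0
t: 8.55
ee_pos: [0.3718, -0.2706, 0.1846]
eef_rot: [2.904, 1.18, 0.005]
ft_force: [0.1, -0.6, -0.1]
grip_width: 0.0918
finger_force: 0.0
shift [ 254.7 -192.5    3.1] turn -45.8 | yaw -45.8 tilt [ 0.006 -0.006 -1.   ] j7 -0.42 pos [ 0.3718 -0.2706  0.1846] w 0.0918 t 8.55
```

```bash
python3 -m creep '[[1,0.04,-0.025,0,0],[1,0.08,-0.05,0,0],[1,0.12,-0.075,0,0],[1,0.15,-0.096,0,0]]'
python3 -m creep '[[1,0.04,-0.025,0,-8],[1,0.08,-0.05,0,-16],[1,0.124,-0.078,0,-24],[1,0.124,-0.078,0,-32],[1,0.124,-0.078,0,-40]]'
python3 -m creep '[[1,0,0,0,-6],[1,0,0,0,-6],[1,0,0,0,-6]]'
python3 - <<'E'
from h import *
im,m=shot('wrist','w3'); go(.447,.096,.1,0)
h=cv2.cvtColor(im,cv2.COLOR_BGR2HSV).astype(int);H,S,V=h[...,0],h[...,1],h[...,2]
[print(*b) for b in blobs((H>22)&(H<35)&(S>140),m,.03,300)]
E
```

```text
t: 8.95
ee_pos: [0.4096, -0.0928, 0.1802]
eef_rot: [-2.909, -1.185, -0.0]
ft_force: [0.4, -0.4, 0.2]
grip_width: 0.0916
finger_force: 0.0
t: 9.45
ee_pos: [0.4436, 0.0499, 0.1801]
eef_rot: [-2.317, -2.12, -0.001]
ft_force: [0.0, -0.7, -0.6]
grip_width: 0.0917
finger_force: 0.0
t: 9.75
ee_pos: [0.4436, 0.0469, 0.1801]
eef_rot: [-2.219, -2.222, 0.0]
ft_force: [0.6, -0.7, 0.1]
grip_width: 0.0918
finger_force: 0.0
shift [49.2  3.4 80.3] turn 0.1 | yaw 0.1 tilt [-0.001  0.    -1.   ] j7 -0.48 pos [0.4437 0.0468 0.1803] w 0.0918 t 9.8
[328. 150.] [449.6 107. ] [32.2 33.8] 90.1
```

View pics/w3.png

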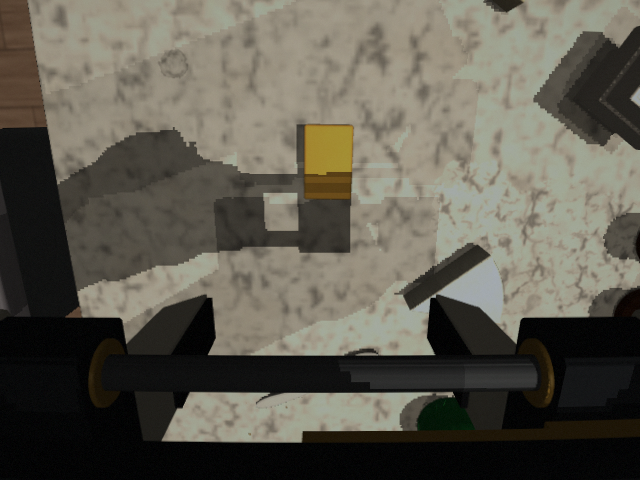

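The block fills columns 305–352 and rows 124–198, its lower part shaded by the gripper and including the near side face. I measure it from its far top edge and near bottom edge.

Run:
```python
from h import *
m=viewer.camera_model('wrist')
print(ray(m,[[305,124],[353,124],[305,172],[352,172]],.03).round(4)); print(ray(m,[[305,198.5],[352,198.5]],0).round(4))
go(.45,.096,.1,0)
```

```text
[[0.4324 0.1258 0.03  ]
 [0.4671 0.1259 0.03  ]
 [0.4321 0.0913 0.03  ]
 [0.4672 0.0914 0.03  ]]
[[0.4308 0.0658 0.    ]
 [0.4699 0.0659 0.    ]]
shift [49.2  6.4 80.3] turn 0.1 | yaw 0.1 tilt [-0.001  0.    -1.   ] j7 -0.48 pos [0.4437 0.0468 0.1803] w 0.0918 t 9.8
```

```bash
python3 -m creep '[[1,0.03,0.006,0,0],[1,0.052,0.006,0.03,0],[1,0.052,0.006,0.07,0],[1,0.052,0.006,0.1,0],[1,0.052,0.006,0.12,0]]'
python3 -m creep '[[1,0,0,0,0],[1,0,0,0,0],[1,0,0,0,0]]'
python3 - <<'E'
from h import *
go(.45,.099,.0155,0)
E
```

```text
t: 10.3
ee_pos: [0.4485, 0.0987, 0.0585]
eef_rot: [-2.217, -2.223, 0.003]
ft_force: [-0.1, 0.1, -0.0]
grip_width: 0.0917
finger_force: 0.0
t: 10.6
ee_pos: [0.4508, 0.0992, 0.0619]
eef_rot: [2.217, 2.225, 0.002]
ft_force: [-0.1, -0.3, 0.1]
grip_width: 0.0919
finger_force: 0.0
shift [-0.3 -0.9 46.4] turn 0.2 | yaw 0.2 tilt [ 0.002  0.    -1.   ] j7 -0.82 pos [0.4508 0.0992 0.0619] w 0.0919 t 10.6
```

```bash
python3 -m creep '[[1,0,-0.001,0.025,0],[1,0,-0.001,0.046,0],[1,0,-0.001,0.046,0],[-1,0,-0.001,0.046,0],[-1,0,-0.001,0.046,0]]'
python3 -m creep '[[-1,0,0,0,0],[-1,0,0,0,0],[-1,0,0,0,0],[-1,0,0,0,0],[-1,0,0,0,0]]'
python3 -m creep '[[-1,0,0,0,0],[-1,0,0,0,0],[-1,0,0,0,0],[-1,0,0,0,0],[-1,0,0,0,0]]'
python3 -m creep '[[-1,0,0,-0.03,0],[-1,0,0,-0.07,0],[-1,0,0,-0.11,0],[-1,0,0,-0.13,0],[-1,0,0,-0.13,0]]'
python3 - <<'E'
from h import *
go(.534,.34,.16,0)
E
```

```text
t: 11.1
ee_pos: [0.45, 0.0993, 0.0161]
eef_rot: [2.216, 2.225, 0.003]
ft_force: [0.2, -0.1, -0.0]
grip_width: 0.0803
finger_force: 0.0
t: 11.6
ee_pos: [0.4488, 0.099, 0.0148]
eef_rot: [2.216, 2.226, 0.0]
ft_force: [-0.9, -0.0, -0.7]
grip_width: 0.0406
finger_force: 0.0
t: 12.1
ee_pos: [0.4487, 0.099, 0.0147]
eef_rot: [2.216, 2.226, -0.0]
ft_force: [-0.1, -0.4, 1.8]
grip_width: 0.0356
finger_force: 29.9
t: 12.6
ee_pos: [0.4508, 0.0994, 0.1471]
eef_rot: [2.214, 2.223, 0.006]
ft_force: [0.4, -0.5, -0.9]
grip_width: 0.036
finger_force: 29.9
shift [240.3  84.3 -12.4] turn 0.2 | yaw 0.2 tilt [ 0.005 -0.    -1.   ] j7 -0.68 pos [0.4508 0.0994 0.1471] w 0.036 t 12.6
```

```bash
python3 -m creep '[[-1,0.045,0.016,0,0],[-1,0.09,0.032,-0.01,0],[-1,0.135,0.048,-0.01,0],[-1,0.18,0.064,-0.01,0],[-1,0.22,0.08,-0.01,0]]'
python3 -m creep '[[-1,0.02,0.004,0,0],[-1,0.02,0.004,0,0],[-1,0.02,0.004,0,0],[-1,0.02,0.004,0,0]]'
python3 - <<'E'
from h import *
im,m=shot('wrist','w4'); go(.534,.418,.03,0)
h=cv2.cvtColor(im,cv2.COLOR_BGR2HSV).astype(int);H,S,V=h[...,0],h[...,1],h[...,2]
[print(*b) for b in blobs((H>10)&(H<26)&(S>110)&(V>80),m,.018,300)]
E
```

```text
t: 13.1
ee_pos: [0.5273, 0.3211, 0.1525]
eef_rot: [-2.215, -2.227, 0.004]
ft_force: [0.6, 0.2, -0.5]
grip_width: 0.0356
finger_force: 29.9
t: 13.5
ee_pos: [0.5314, 0.3374, 0.1533]
eef_rot: [2.217, 2.225, -0.004]
ft_force: [-0.1, 0.3, -1.9]
grip_width: 0.0364
finger_force: 29.9
shift [ 81.    2.6 123.6] turn 0.2 | yaw 0.2 tilt [-0.001 -0.002 -1.   ] j7 -1.04 pos [0.5317 0.3372 0.1538] w 0.0358 t 13.55
[ 87. 297.] [352.6 272.7] [85.7 87.7] 173.9
[323. 110.] [534.2 420.1] [73.9 92.9] 89.6
```

View pics/w4.png

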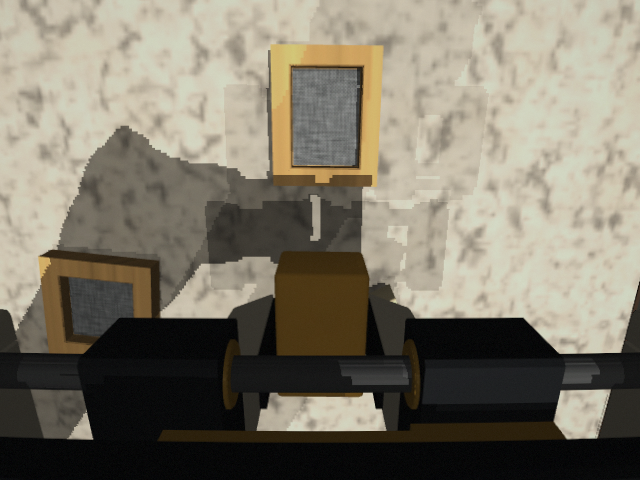

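Oblong holder at pixel (323,110): (0.534, 0.420), 73.9 × 92.9 mm, square to the held block.

```bash
python3 -m creep '[[-1,0.042,0.0025,0,0.5],[-1,0.083,0.0025,0,0.5],[-1,0.083,0.0025,0.03,0.5],[-1,0.083,0.0025,0.07,0.5],[-1,0.083,0.0025,0.1,0.5]]'
python3 -m creep '[[-1,0,0,0,0],[-1,0,0,0,0],[-1,0,0,0,0]]'
python3 - <<'E'
from h import *
go(.534,.420,.0207,-.4)
E
```

```text
t: 14.05
ee_pos: [0.534, 0.4202, 0.0527]
eef_rot: [2.227, 2.214, -0.003]
ft_force: [0.9, -0.8, -1.1]
grip_width: 0.0356
finger_force: 29.9
t: 14.35
ee_pos: [0.5352, 0.4231, 0.0572]
eef_rot: [2.227, 2.216, 0.005]
ft_force: [-0.3, 0.1, -1.5]
grip_width: 0.0361
finger_force: 29.9
shift [-3.2 -1.3 36.5] turn 0.1 | yaw -0.3 tilt [ 0.003  0.002 -1.   ] j7 -1.19 pos [0.5352 0.4231 0.0572] w 0.0361 t 14.35
```

```bash
python3 -m creep '[[-1,-0.003,-0.001,0,0],[-1,-0.003,-0.001,0.015,0],[-1,-0.003,-0.001,0.028,0],[-1,-0.003,-0.001,0.032,0],[-1,-0.003,-0.001,0.033,0]]'
python3 -m creep '[[-1,0,0,0.001,0],[-1,0,0,0.002,0],[-1,0,0,0.003,0]]'
python3 - <<'E'
from h import *
go(.534,.420,.0207,-.4)
E
```

```text
t: 14.85
ee_pos: [0.5322, 0.4184, 0.0208]
eef_rot: [2.226, 2.216, -0.004]
ft_force: [-1.8, -5.2, 7.4]
grip_width: 0.0361
finger_force: 29.9
t: 15.15
ee_pos: [0.5322, 0.4185, 0.0207]
eef_rot: [2.225, 2.215, -0.004]
ft_force: [-7.5, -10.1, 23.2]
grip_width: 0.0359
finger_force: 29.9
shift [1.6 1.8 0. ] turn 0.1 | yaw -0.3 tilt [-0.001 -0.003 -1.   ] j7 -1.21 pos [0.5322 0.4185 0.0207] w 0.0359 t 15.15
```

```bash
python3 -m creep '[[-1,0,0,-0.003,0],[1,0,0,-0.003,0],[1,0,0,-0.003,0],[1,0,0,-0.003,0],[1,0,0,-0.003,0]]'
python3 -m creep '[[1,0,0,-0.04,0],[1,0,0,-0.08,0],[1,0,0,-0.12,0],[1,0,0,-0.16,0],[1,0,0,-0.16,0]]'
python3 - <<'E'
from h import *
im,m=shot('wrist','w5'); cv2.imwrite('pics/w5c.png',im[0:400,120:560])
go(.42,-.12,.18,-67.6)
E
```

```text
t: 15.65
ee_pos: [0.5327, 0.4195, 0.0213]
eef_rot: [-2.226, -2.217, 0.0]
ft_force: [-0.9, -0.1, -0.5]
grip_width: 0.0631
finger_force: 0.0
t: 16.15
ee_pos: [0.535, 0.4228, 0.1886]
eef_rot: [2.226, 2.216, 0.017]
ft_force: [0.0, 0.9, 0.0]
grip_width: 0.0916
finger_force: 0.0
shift [-541.8 -111.9    2.6] turn 67.4 | yaw -0.2 tilt [ 0.005  0.004 -1.   ] j7 -1.12 pos [0.5341 0.4213 0.1854] w 0.0918 t 16.2
```

View pics/w5c.png

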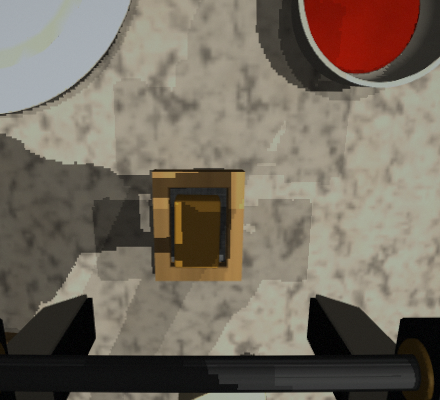

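The cheese sits inside the oblong recess, with felt visible round it (crop pixels 175–220, 200–268). On to the spoon.

```bash
python3 -m creep '[[1,-0.045,-0.01,0,0],[1,-0.09,-0.02,0,0],[1,-0.135,-0.03,0,0],[1,-0.18,-0.04,0,0],[1,-0.225,-0.05,0,0]]'
python3 -m creep '[[1,-0.045,-0.01,0,0],[1,-0.09,-0.02,0,0],[1,-0.135,-0.03,0,0],[1,-0.18,-0.04,0,0],[1,-0.225,-0.05,0,0]]'
python3 -m creep '[[1,-0.045,-0.006,0,8],[1,-0.092,-0.012,0,16],[1,-0.092,-0.012,0,24],[1,-0.092,-0.012,0,32],[1,-0.092,-0.012,0,40]]'
python3 -m creep '[[1,0,0,0,8],[1,0,0,0,16],[1,0,0,0,24],[1,0,0,0,27.4],[1,0,0,0,27.4]]'
python3 - <<'E'
from h import *
im,m=shot('wrist','w6'); go(.42,-.12,.18,-67.6)
E
```

```text
t: 16.7
ee_pos: [0.4804, 0.1923, 0.1801]
eef_rot: [-2.225, -2.216, 0.004]
ft_force: [1.4, -0.1, -0.2]
grip_width: 0.092
finger_force: 0.0
t: 17.2
ee_pos: [0.4293, -0.0321, 0.1807]
eef_rot: [-2.225, -2.216, 0.001]
ft_force: [0.7, -1.0, -0.3]
grip_width: 0.0919
finger_force: 0.0
t: 17.7
ee_pos: [0.4173, -0.1227, 0.1806]
eef_rot: [-2.854, -1.31, 0.002]
ft_force: [-0.1, 1.2, 0.4]
grip_width: 0.092
finger_force: 0.0
t: 18.2
ee_pos: [0.4176, -0.122, 0.1808]
eef_rot: [-3.081, -0.608, 0.002]
ft_force: [0.7, -0.1, 0.3]
grip_width: 0.0923
finger_force: 0.0
shift [ 2.8 -1.   0.9] turn 0.0 | yaw -67.6 tilt [-0.001  0.001 -1.   ] j7 -1.14 pos [ 0.4178 -0.122   0.1809] w 0.0919 t 18.25
```

View pics/w6.png

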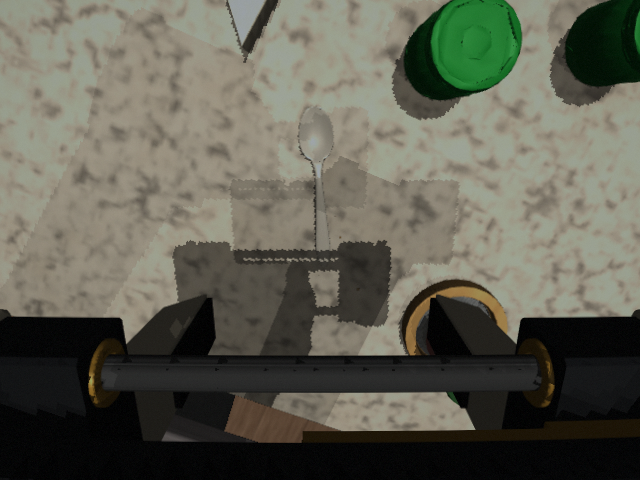

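The spoon: bowl tip at (316,105), neck at (319,165), and the handle runs to (322,250) before entering the gripper's shadow. I take the tip and the direction, and set the centre 66.5 mm behind the tip.

Run:
```python
from h import *
m=viewer.camera_model('wrist')
p=ray(m,[[316,105],[319,165],[322,248]],.005)[:,:2]; print(p.round(4))
d=p[0]-p[2]; d/=np.linalg.norm(d); print('dir',np.degrees(np.arctan2(d[1],d[0])))
o=p[0]-.0665*d; g=o-.012*d; print('origin',o,'grip',g); print(proj(m,np.r_[p[0]-.133*d,.005]))
go(*g,.003,np.degrees(np.arctan2(d[1],d[0]))-90)
```

```text
[[ 0.5013 -0.0822]
 [ 0.4597 -0.1019]
 [ 0.3961 -0.1308]]
dir 24.80658020262857
origin [ 0.44091653 -0.11012664] grip [ 0.43002378 -0.11516131]
[[322.79065981 266.86620333]]
shift [ 14.1  -1.4 177.9] turn -2.4 | yaw -67.6 tilt [-0.001  0.001 -1.   ] j7 -1.14 pos [ 0.4178 -0.122   0.1809] w 0.0919 t 18.25
```

```bash
python3 -m creep '[[1,0.014,-0.0015,0.03,-2.4],[1,0.014,-0.0015,0.07,-2.4],[1,0.014,-0.0015,0.11,-2.4],[1,0.014,-0.0015,0.14,-2.4],[0.2,0.014,-0.0015,0.14,-2.4]]'
python3 -m creep '[[0,0,0,0,0],[0,0,0,0,0],[0,0,0,0,0]]'
python3 - <<'E'
from h import *
go(.430,-.1152,.003,-65.2)
E
```

```text
t: 18.75
ee_pos: [0.4271, -0.1142, 0.0381]
eef_rot: [-3.063, -0.676, 0.011]
ft_force: [-1.4, 1.1, 0.4]
grip_width: 0.0876
finger_force: 0.0
t: 19.05
ee_pos: [0.4323, -0.116, 0.0433]
eef_rot: [3.067, 0.673, 0.004]
ft_force: [0.3, -0.6, -0.0]
grip_width: 0.0644
finger_force: 0.0
shift [-1.9 -1.7 40.3] turn -0.0 | yaw -65.2 tilt [ 0.003 -0.001 -1.   ] j7 -1.4 pos [ 0.4323 -0.116   0.0433] w 0.0644 t 19.05
```

```bash
python3 -m creep '[[0,-0.002,-0.0015,0.02,0],[0,-0.002,-0.0015,0.035,0],[0,-0.002,-0.0015,0.039,0],[0,-0.002,-0.0015,0.039,0],[-1,-0.002,-0.0015,0.039,0]]'
python3 -m creep '[[-1,0,0,0,0],[-1,0,0,0,0],[-1,0,0,0,0],[-1,0,0,0,0],[-1,0,0,0,0]]'
python3 -m creep '[[-1,0,0,0,0],[-1,0,0,0,0],[-1,0,0,0,0]]'
```

```text
t: 19.55
ee_pos: [0.4293, -0.1151, 0.0036]
eef_rot: [3.068, 0.673, 0.002]
ft_force: [-0.2, -0.1, 0.3]
grip_width: 0.0419
finger_force: 0.0
t: 20.05
ee_pos: [0.4289, -0.1151, 0.0031]
eef_rot: [3.068, 0.673, 0.001]
ft_force: [-0.4, -1.0, 4.6]
grip_width: 0.0162
finger_force: 29.9
t: 20.35
ee_pos: [0.4289, -0.1151, 0.003]
eef_rot: [3.068, 0.673, 0.001]
ft_force: [-0.2, 0.1, 6.2]
grip_width: 0.0165
finger_force: 29.9
```

```bash
python3 -m creep '[[-1,0,0,-0.03,0],[-1,0,0,-0.07,0],[-1,0,0,-0.11,0],[-1,0,0,-0.16,0],[-1,0,0,-0.16,0]]'
python3 - <<'E'
from h import *
m=viewer.camera_model('top'); c=ray(m,[447,236.5],.014)[0]; print(c)
go(c[0]-.03,c[1]-.02,.18,-60.4)
E
```

```text
t: 20.85
ee_pos: [0.4325, -0.1155, 0.168]
eef_rot: [3.063, 0.672, 0.013]
ft_force: [0.9, -0.9, 0.3]
grip_width: 0.0165
finger_force: 29.9
[ 0.54134747 -0.41261218  0.014     ]
shift [-61.2 321.  -10. ] turn -4.8 | yaw -65.2 tilt [ 0.009 -0.004 -1.   ] j7 -1.18 pos [ 0.4325 -0.1155  0.168 ] w 0.0165 t 20.85
```

```bash
python3 -m creep '[[-1,-0.008,0.045,0,0],[-1,-0.016,0.09,0,0],[-1,-0.025,0.135,0,0],[-1,-0.034,0.18,0,0],[-1,-0.042,0.22,0,0]]'
python3 -m creep '[[-1,-0.008,0.045,0,0],[-1,-0.016,0.08,0,-4.8],[-1,-0.019,0.1,0,-4.8],[-1,-0.019,0.1,0,-4.8],[-1,-0.019,0.1,0,-4.8]]'
python3 - <<'E'
from h import *
im,m=shot('wrist','w7')
h=cv2.cvtColor(im,cv2.COLOR_BGR2HSV).astype(int);H,S,V=h[...,0],h[...,1],h[...,2]
k=(H>10)&(H<26)&(S>100)&(V>60)
[print(*b) for b in blobs(k,m,.014,200)]
go(.541,-.413,.18,-60.4)
E
```

```text
t: 21.35
ee_pos: [0.4819, -0.3345, 0.1617]
eef_rot: [-3.068, -0.672, 0.002]
ft_force: [0.2, 0.2, -0.4]
grip_width: 0.0162
finger_force: 29.9
t: 21.85
ee_pos: [0.5065, -0.4299, 0.1613]
eef_rot: [-3.035, -0.8, 0.001]
ft_force: [0.2, 0.8, -1.3]
grip_width: 0.0169
finger_force: 29.9
[ 87. 429.] [ 228. -333.] [18.7 45. ] 90.2
[272. 376.] [ 370.6 -456.9] [ 5.3 61.3] 27.5
[300. 259.] [ 481.6 -426.8] [14.5 41.5] 31.1
[ 77. 268.] [ 376.  -271.4] [77.3 91.7] 63.6
[342. 146.] [ 545.2 -415.1] [ 58.4 163.7] 29.7
shift [ 37.6   2.8 -18.2] turn 0.0 | yaw -60.4 tilt [-0.001  0.002 -1.   ] j7 -0.71 pos [ 0.5069 -0.4291  0.1618] w 0.0167 t 21.9
```

View pics/w7.png

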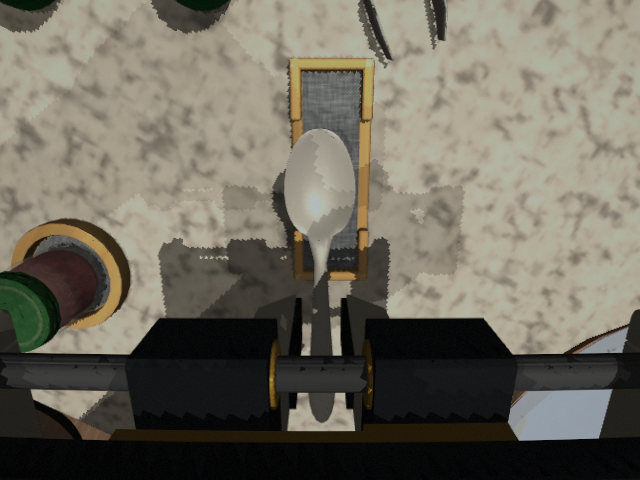

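The long holder's outline is (290–374, 58–280), centre (0.545, -0.415), 164 × 58 mm at 29.7°. The spoon hangs straight along it, bowl tip at (320,128). The spoon's centre is 13 mm ahead of the TCP.

```bash
python3 -m creep '[[-1,0.027,0.0067,0,0],[-1,0.027,0.0067,0.03,0],[-1,0.027,0.0067,0.07,0],[-1,0.027,0.0067,0.11,0],[-1,0.027,0.0067,0.12,0]]'
python3 -m creep '[[-1,0,0,0,0],[-1,0,0,0,0],[-1,0,0,0,0]]'
python3 - <<'E'
from h import *
go(.5339,-.4215,.009,-60.3)
E
```

```text
t: 22.4
ee_pos: [0.5307, -0.4196, 0.038]
eef_rot: [-3.03, -0.803, 0.008]
ft_force: [-0.8, -0.7, -0.1]
grip_width: 0.0164
finger_force: 29.9
t: 22.7
ee_pos: [0.5357, -0.4242, 0.0455]
eef_rot: [3.035, 0.801, 0.004]
ft_force: [0.4, -0.3, 0.0]
grip_width: 0.0164
finger_force: 29.9
shift [-0.3 -3.4 36.5] turn -0.1 | yaw -60.4 tilt [ 0.004 -0.002 -1.   ] j7 -0.8 pos [ 0.5357 -0.4242  0.0455] w 0.0164 t 22.7
```

```bash
python3 -m creep '[[-1,0,-0.003,0.015,0],[-1,0,-0.003,0.03,0],[-1,0,-0.003,0.034,0],[-1,0,-0.003,0.035,0],[-1,0,-0.003,0.035,0]]'
python3 -m creep '[[-1,0,0,0.001,0],[-1,0,0,0.001,0],[-1,0,0,0.001,0]]'
python3 - <<'E'
from h import *
go(.5339,-.4215,.009,-60.3)
E
```

```text
t: 23.2
ee_pos: [0.5317, -0.421, 0.0084]
eef_rot: [-3.037, -0.801, 0.003]
ft_force: [-4.3, 2.5, 11.2]
grip_width: 0.0163
finger_force: 30.0
t: 23.5
ee_pos: [0.5318, -0.421, 0.0084]
eef_rot: [3.038, 0.801, -0.003]
ft_force: [-6.2, 2.7, 17.5]
grip_width: 0.0162
finger_force: 30.1
shift [ 1.6  1.5 -0.6] turn -0.2 | yaw -60.5 tilt [-0.002 -0.001 -1.   ] j7 -0.82 pos [ 0.5318 -0.421   0.0084] w 0.0162 t 23.5
```

```bash
python3 -m creep '[[-1,0,0,-0.001,0],[0,0,0,-0.001,0],[0,0,0,-0.001,0],[0,0,0,-0.001,0],[0,0,0,-0.001,0]]'
python3 -m creep '[[0,0,0,-0.04,0],[0.5,0,0,-0.08,0],[1,0,0,-0.12,0],[1,0,0,-0.17,0],[1,0,0,-0.2,0]]'
python3 - <<'E'
from h import *
im,m=shot('wrist','w8'); cv2.imwrite('pics/w8c.png',im[40:380,180:460])
go(.664,.1475,.2,None)
E
```

```text
t: 24.0
ee_pos: [0.5321, -0.4206, 0.007]
eef_rot: [-3.037, -0.801, 0.001]
ft_force: [-0.5, 0.7, 0.5]
grip_width: 0.043
finger_force: 0.0
t: 24.5
ee_pos: [0.5338, -0.4213, 0.2117]
eef_rot: [3.035, 0.801, 0.005]
ft_force: [0.8, -0.5, -1.1]
grip_width: 0.0732
finger_force: 0.0
shift [ 392.4 -432.8   14.1] turn 0 | yaw -60.4 tilt [ 0.009 -0.006 -1.   ] j7 -0.72 pos [ 0.536  -0.4225  0.2166] w 0.077 t 24.55
```

View pics/w8c.png

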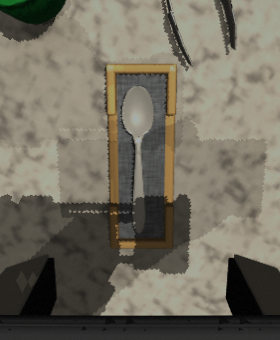

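The spoon lies in the long recess inside the lips (crop column 121–153, rows 85–233). Next, the pots.

```bash
python3 -m creep '[[1,0.026,-0.036,-0.01,0],[1,0.052,-0.072,-0.02,0],[1,0.078,-0.108,-0.035,0],[1,0.104,-0.144,-0.035,0],[1,0.13,-0.18,-0.035,0]]'
python3 -m creep '[[1,0.026,-0.036,0,0],[1,0.052,-0.072,0,0],[1,0.078,-0.108,0,0],[1,0.104,-0.144,0,0],[1,0.13,-0.18,0,0]]'
python3 -m creep '[[1,0.026,-0.036,0,0],[1,0.052,-0.072,0,0],[1,0.052,-0.072,0,0],[1,0.052,-0.072,0,0],[1,0.052,-0.072,0,0]]'
python3 - <<'E'
from h import *
im,m=shot('wrist','w9'); go(.594,.108,.25,-60.4)
E
```

```text
t: 25.05
ee_pos: [0.5569, -0.1985, 0.243]
eef_rot: [3.037, 0.801, 0.001]
ft_force: [0.9, -0.5, -0.2]
grip_width: 0.0921
finger_force: 0.0
t: 25.55
ee_pos: [0.5808, 0.0221, 0.2424]
eef_rot: [3.038, 0.801, -0.0]
ft_force: [0.8, -0.9, -0.6]
grip_width: 0.092
finger_force: 0.0
t: 26.05
ee_pos: [0.5907, 0.1072, 0.2421]
eef_rot: [3.037, 0.799, -0.002]
ft_force: [-0.3, -0.5, 0.5]
grip_width: 0.0918
finger_force: 0.0
shift [ 3.5  0.4 -7.8] turn -0.2 | yaw -60.6 tilt [-0.001 -0.001 -1.   ] j7 -1.59 pos [0.5908 0.1066 0.2422] w 0.0919 t 26.1
```

View pics/w9.png

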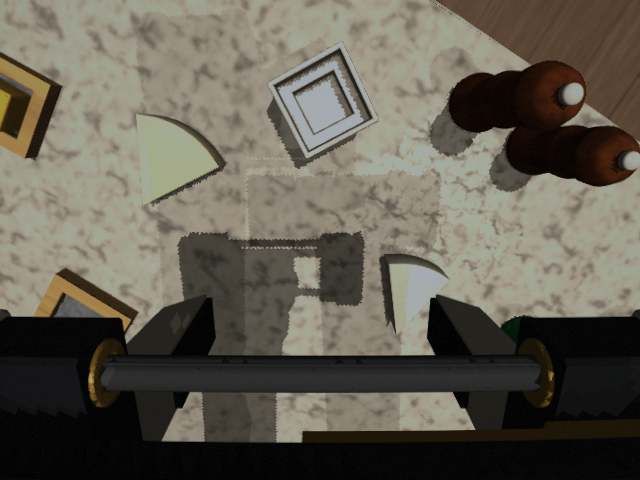

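The upper pot's rim corners are at (343,42), (378,121), (306,158) and (268,83). The pepper mills stand to its right (bases near (465,115) and (510,160)) and wedges lie at (170,160) and (415,290).

Run:
```python
from h import *
m=viewer.camera_model('wrist'); im=cv2.imread('pics/w9.png')
h=cv2.cvtColor(im,cv2.COLOR_BGR2HSV).astype(int)
p=ray(m,[[343,42],[378,121],[306,159],[268,83]],.082)[:,:2]; print(p.round(4))
c=p.mean(0); print('c',c, [np.round(np.linalg.norm(p[i]-p[i-1]),4) for i in range(4)],[round(np.degrees(np.arctan2(*(p[i]-p[i-1])[::-1]))%90,1) for i in range(4)])
print('mill bases',ray(m,[[462,105],[515,150]],.02).round(3), 'mill tops',proj(m,[[.7,0,.2]]))
print('wedge',ray(m,[[222,165],[385,255]],.03).round(3))
print('sqholder top', ray(viewer.camera_model('top'),[226,298],.018))
```

```text
[[0.7156 0.1597]
 [0.6817 0.1098]
 [0.6309 0.143 ]
 [0.6651 0.1934]]
c [0.67330838 0.15146648] [np.float64(0.0607), np.float64(0.0604), np.float64(0.0607), np.float64(0.0609)] [np.float64(56.3), np.float64(55.8), np.float64(56.9), np.float64(55.8)]
mill bases [[ 0.734  0.045  0.02 ]
 [ 0.726 -0.02   0.02 ]] mill tops [[611.76059081 202.90973848]]
wedge [[0.585 0.205 0.03 ]
 [0.584 0.034 0.03 ]]
sqholder top [[0.35159484 0.26852372 0.018     ]]
```

```bash
python3 -m creep '[[1,0,0,0,-8.5],[1,0,0,0,-17],[1,0,0,0,-25.5],[1,0,0,0,-34],[1,0,0,0,-42]]'
python3 -m creep '[[1,0,0,0,-8.5],[1,0,0,0,-17],[1,0,0,0,-25.5],[1,0,0,0,-34],[1,0,0,0,-42]]'
python3 -m creep '[[1,0,0,0,-8.5],[1,0,0,0,-17],[1,0,0,0,-25.5],[1,0,0,0,-32.5],[1,0,0,0,-32.5]]'
python3 - <<'E'
from h import *
go(.69,.14,.2,56.2); print(env.sense()['joint_positions'])
E
```

```text
t: 26.6
ee_pos: [0.591, 0.1062, 0.2425]
eef_rot: [2.546, 1.839, -0.001]
ft_force: [0.2, 0.4, -0.2]
grip_width: 0.0917
finger_force: 0.0
t: 27.1
ee_pos: [0.591, 0.1061, 0.2424]
eef_rot: [1.718, 2.63, -0.002]
ft_force: [-0.2, 0.8, -0.3]
grip_width: 0.0918
finger_force: 0.0
t: 27.6
ee_pos: [0.5909, 0.1064, 0.2421]
eef_rot: [-0.92, -3.003, 0.001]
ft_force: [-0.6, -0.9, -0.2]
grip_width: 0.0921
finger_force: 0.0
shift [-63.2  83.4  42. ] turn -0.3 | yaw 55.9 tilt [-0.001 -0.    -1.   ] j7 0.21 pos [0.5909 0.1064 0.2421] w 0.0921 t 27.6
[ 0.61781407  0.70457009 -1.26610214  1.64765955  0.69213795  1.31668202
  0.20823347]
```

```bash
python3 -m creep '[[1,-0.03,0.04,0,0],[1,-0.06,0.08,0.01,0],[1,-0.063,0.083,0.04,0],[1,-0.063,0.083,0.04,0],[1,-0.063,0.083,0.04,0]]'
python3 - <<'E'
from h import *
im,m=shot('wrist','w10'); go(.673,.1515,.066,56.2)
g=cv2.cvtColor(im,cv2.COLOR_BGR2HSV).astype(int)
k=(g[...,1]<40)&(g[...,2]>140)
k=cv2.morphologyEx(k.astype(np.uint8),cv2.MORPH_OPEN,np.ones((3,3)))
[print(*b) for b in blobs(k,m,.082,1500)]
E
```

```text
t: 28.1
ee_pos: [0.6884, 0.1415, 0.2022]
eef_rot: [-0.92, -3.002, 0.002]
ft_force: [0.0, -0.3, 0.3]
grip_width: 0.092
finger_force: 0.0
shift [ 18.5  -0.7 137.5] turn -0.2 | yaw 56.0 tilt [-0. -0. -1.] j7 0.22 pos [0.6887 0.1418 0.2035] w 0.0915 t 28.15
[318. 312.] [741.9 112.3] [59.8 85.6] 60.3
[126. 270.] [632.5   1.8] [ 98.5 168.6] 61.1
[ 75. 197.] [566.1  24.6] [45.7 60.8] 7.7
[121. 152.] [558.8  65. ] [ 48.3 112.2] 24.0
[496. 136.] [705.2 264.4] [196.5 212.2] 57.4
[353.  21.] [590.7 239. ] [32.4 58. ] 56.2
```

View pics/w10.png

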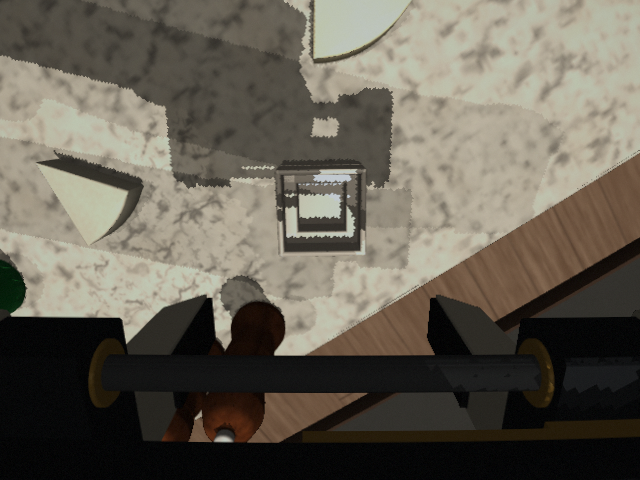

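Rim corners of the upper pot now: (276,168), (366,168), (366,255), (279,255). The near mill's foot is at about (243,290), well behind the gripper.

Run:
```python
from h import *
m=viewer.camera_model('wrist')
p=ray(m,[[276,168.5],[366,168.5],[366.5,255],[279,256]],.082)[:,:2]; c=p.mean(0)
print(c,[np.round(np.linalg.norm(p[i]-p[i-1]),4) for i in range(4)],[round(np.degrees(np.arctan2(*(p[i]-p[i-1])[::-1]))%90,1) for i in range(4)])
print('mill',ray(m,[[243,292],[258,330]],.03).round(3))
go(*c,.062,56)
```

```text
[0.67427184 0.15372379] [np.float64(0.0622), np.float64(0.0607), np.float64(0.0615), np.float64(0.0628)] [np.float64(56.2), np.float64(56.0), np.float64(58.1), np.float64(56.7)]
mill [[0.704 0.051 0.03 ]
 [0.741 0.039 0.03 ]]
shift [ 18.7   1.8 141.5] turn -0.0 | yaw 56.0 tilt [-0. -0. -1.] j7 0.22 pos [0.6887 0.1418 0.2035] w 0.0915 t 28.15
```

```bash
python3 -m creep '[[1,0.019,0.0015,0,-0.5],[1,0.019,0.0015,0.03,-0.5],[1,0.019,0.0015,0.07,-0.5],[1,0.019,0.0015,0.09,-0.5],[1,0.019,0.0015,0.09,-0.5]]'
python3 -m creep '[[1,0,0,0,0],[1,0,0,0,0]]'
python3 - <<'E'
from h import *
go(.674,.153,.061,56.4)
E
```

```text
t: 28.65
ee_pos: [0.6728, 0.1524, 0.1107]
eef_rot: [-0.905, -3.005, 0.005]
ft_force: [-0.7, 0.4, -0.3]
grip_width: 0.092
finger_force: 0.0
t: 28.85
ee_pos: [0.6756, 0.155, 0.1153]
eef_rot: [0.904, 3.006, 0.004]
ft_force: [-0.5, 0.2, 0.0]
grip_width: 0.0918
finger_force: 0.0
shift [ 0.3 -2.7 54.3] turn 0.1 | yaw 56.5 tilt [ 0.003  0.001 -1.   ] j7 0.15 pos [0.6756 0.155  0.1153] w 0.0918 t 28.85
```

```bash
python3 -m creep '[[1,0,-0.0025,0.025,0],[1,0,-0.0025,0.045,0],[1,0,-0.0025,0.053,0],[1,0,-0.0025,0.053,0],[1,0,-0.0025,0.053,0]]'
python3 - <<'E'
from h import *
im,m=shot('wrist','w11'); go(.674,.153,.061,56.4)
cv2.imwrite('pics/w11c.png',im[150:450,180:480])
E
```

```text
t: 29.35
ee_pos: [0.6733, 0.1528, 0.0603]
eef_rot: [0.904, 3.009, 0.001]
ft_force: [0.9, 0.6, -0.4]
grip_width: 0.0919
finger_force: 0.0
shift [-0.4  0.4 -0.3] turn 0.2 | yaw 56.6 tilt [ 0.001  0.001 -1.   ] j7 0.12 pos [0.6735 0.1529 0.0607] w 0.0919 t 29.4
```

View pics/w11c.png

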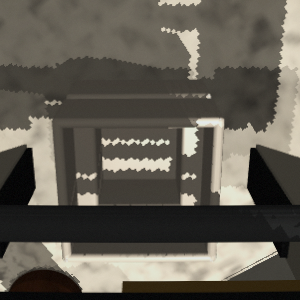

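The rim spans crop columns 62–224 between finger tips at 35 and 248, centred within about a millimetre, so I close and lift.

```bash
python3 -m creep '[[0.4,0,0,0,0],[0.3,0,0,0,0],[0.3,0,0,0,0],[-1,0,0,0,0],[-1,0,0,0,0]]'
python3 -m creep '[[-1,0,0,0,0],[-1,0,0,0,0],[-1,0,0,0,0],[-1,0,0,0,0]]'
python3 -m creep '[[-1,0,0,-0.006,0],[-1,0,0,-0.012,0],[-1,0,0,-0.02,0],[-1,0,0,-0.028,0],[-1,0,0,-0.036,0]]'
python3 -m creep '[[-1,0,0,-0.03,0],[-1,0,0,-0.06,0],[-1,0,0,-0.09,0],[-1,0,0,-0.11,0],[-1,0,0,-0.11,0]]'
python3 - <<'E'
from h import *
shot('top','top1'); im,m=shot('wrist','w12')
t=cv2.imread('pics/top1.png')[150:345,150:500]
a=cv2.resize(t,None,fx=1.6,fy=1.6); b=cv2.resize(im,(373,280)); o=np.zeros((600,560,3),np.uint8); o[:a.shape[0]]=a; o[315:595,:373]=b
cv2.imwrite('pics/c12.png',o); go(.352,.271,.2,-6.3)
E
```

```text
t: 29.9
ee_pos: [0.673, 0.1521, 0.06]
eef_rot: [0.904, 3.009, -0.0]
ft_force: [-1.0, -0.7, 1.3]
grip_width: 0.0618
finger_force: 30.0
t: 30.3
ee_pos: [0.6731, 0.1521, 0.0599]
eef_rot: [0.904, 3.009, -0.0]
ft_force: [-1.5, -0.7, 1.7]
grip_width: 0.0617
finger_force: 30.0
t: 30.8
ee_pos: [0.6731, 0.1523, 0.0967]
eef_rot: [0.904, 3.008, 0.0]
ft_force: [0.2, 0.8, -1.0]
grip_width: 0.0616
finger_force: 30.0
t: 31.3
ee_pos: [0.6745, 0.1534, 0.2096]
eef_rot: [0.903, 3.004, 0.005]
ft_force: [-0.3, 0.8, -0.6]
grip_width: 0.0619
finger_force: 30.0
shift [333.4 -77.5   5.2] turn 62.9 | yaw 56.6 tilt [ 0.    -0.001 -1.   ] j7 0.2 pos [0.6729 0.1519 0.2053] w 0.0616 t 31.4
```

View pics/c12.png

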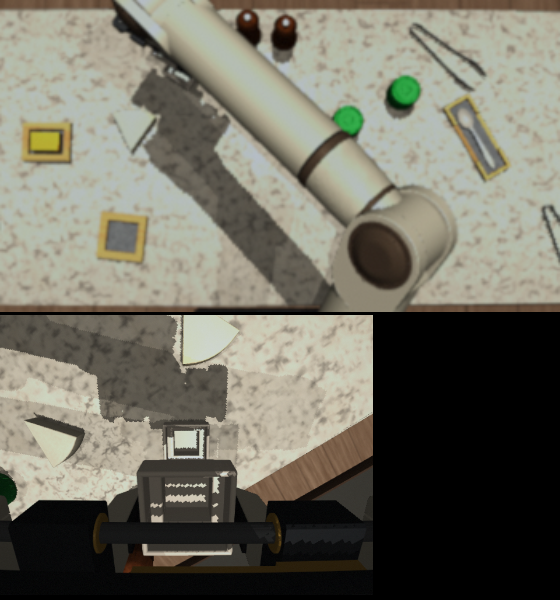

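The pot is in the gripper and the lower one still stands where it was (small square at (187,440) in the composite). The square holder is at (122,237) in the top part. Spoon and cheese lie in their holders.

```bash
python3 -m creep '[[-1,0.04,-0.018,0,0],[-1,0.08,-0.036,0,0],[-1,0.12,-0.055,0,0],[-1,0.16,-0.073,0,0],[-1,0.16,-0.073,0,0]]'
python3 -m creep '[[-1,0.035,-0.016,0,8],[-1,0.07,-0.032,0,16],[-1,0.105,-0.048,0,24],[-1,0.128,-0.059,0,32],[-1,0.128,-0.059,0,40]]'
python3 -m creep '[[-1,0,0,0,8],[-1,0,0,0,16],[-1,0,0,0,22.9],[-1,0,0,0,22.9],[-1,0,0,0,22.9]]'
python3 - <<'E'
from h import *
im,m=shot('wrist','w13'); go(.352,.271,.2,-6.3)
h=cv2.cvtColor(im,cv2.COLOR_BGR2HSV).astype(int);H,S,V=h[...,0],h[...,1],h[...,2]
k=cv2.morphologyEx(((H>10)&(H<26)&(S>100)&(V>60)).astype(np.uint8),cv2.MORPH_CLOSE,np.ones((5,5)))
[print(*b) for b in blobs(k,m,.018,300)]
E
```

```text
t: 31.9
ee_pos: [0.4915, 0.1799, 0.2033]
eef_rot: [-0.891, -3.007, 0.009]
ft_force: [-0.4, -0.3, -1.2]
grip_width: 0.0615
finger_force: 30.0
t: 32.4
ee_pos: [0.3558, 0.2, 0.2041]
eef_rot: [-1.881, -2.515, 0.007]
ft_force: [0.4, -0.7, -1.7]
grip_width: 0.0621
finger_force: 30.0
t: 32.9
ee_pos: [0.3596, 0.2004, 0.2052]
eef_rot: [-2.337, -2.099, 0.002]
ft_force: [0.4, 0.3, -2.7]
grip_width: 0.0618
finger_force: 30.0
shift [ 69.3 -15.2   5.3] turn 0.1 | yaw -6.2 tilt [-0.001 -0.    -1.   ] j7 -0.95 pos [0.3597 0.2005 0.2053] w 0.0616 t 32.95
[302. 132.] [352.  271.3] [87.8 88.1] 173.8
[ 67. 127.] [163.3 275.9] [138.6 251. ] 71.6
```

View pics/w13.png

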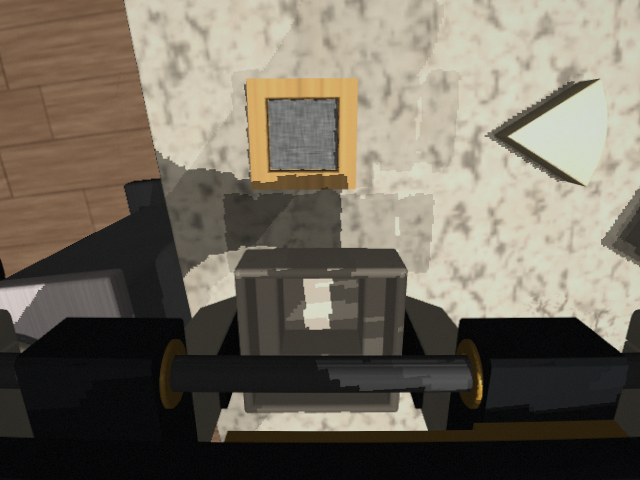

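Square holder at pixel (302,132): (0.352, 0.271), 88 × 88 mm, aligned with the gripper.

```bash
python3 -m creep '[[-1,0.04,-0.009,0,0],[-1,0.0695,-0.015,0,0],[-1,0.0695,-0.015,0.04,0],[-1,0.0695,-0.015,0.08,0],[-1,0.0695,-0.015,0.12,0]]'
python3 -m creep '[[-1,0,0,0,0],[-1,0,0,0,0],[-1,0,0,0,0]]'
python3 - <<'E'
from h import *
go(.352,.2713,.0359,-6.2)
E
```

```text
t: 33.45
ee_pos: [0.3526, 0.2718, 0.0839]
eef_rot: [-2.338, -2.098, 0.0]
ft_force: [1.4, -1.2, -1.5]
grip_width: 0.0614
finger_force: 30.0
t: 33.75
ee_pos: [0.3537, 0.2728, 0.0874]
eef_rot: [-2.34, -2.096, -0.004]
ft_force: [0.7, 0.2, -1.1]
grip_width: 0.0616
finger_force: 30.0
shift [-1.8 -1.6 51.5] turn -0.1 | yaw -6.3 tilt [ 0.002  0.002 -1.   ] j7 -1.39 pos [0.3537 0.2728 0.0874] w 0.0616 t 33.75
```

```bash
python3 -m creep '[[-1,-0.001,-0.001,0.015,0],[-1,-0.001,-0.001,0.03,0],[-1,-0.001,-0.001,0.04,0],[-1,-0.001,-0.001,0.045,0],[-1,-0.001,-0.001,0.048,0]]'
python3 -m creep '[[-1,0,0,0.001,0],[-1,0,0,0.002,0],[-1,0,0,0.003,0],[-1,0,0,0.003,0]]'
python3 - <<'E'
from h import *
go(.352,.2713,.0359,-6.2)
E
```

```text
t: 34.25
ee_pos: [0.3523, 0.271, 0.0383]
eef_rot: [2.341, 2.095, 0.002]
ft_force: [0.5, 0.6, -1.6]
grip_width: 0.0617
finger_force: 30.0
t: 34.65
ee_pos: [0.3519, 0.2709, 0.0357]
eef_rot: [2.34, 2.095, 0.001]
ft_force: [-3.1, -3.1, 10.4]
grip_width: 0.0615
finger_force: 30.0
shift [ 0.4  0.1 -0.2] turn -0.1 | yaw -6.3 tilt [ 0.001 -0.001 -1.   ] j7 -1.49 pos [0.3519 0.2709 0.0357] w 0.0615 t 34.65
```

Contact at the expected height. I release, retreat and check everything from the scene camera.

```bash
python3 -m creep '[[-1,0,0,-0.0005,0],[1,0,0,-0.0005,0],[1,0,0,-0.0005,0],[1,0,0,-0.0005,0],[1,0,0,-0.0005,0]]'
python3 -m creep '[[1,0,0,-0.03,0],[1,0,0,-0.07,0],[1,0,0,-0.12,0],[1,0,0,-0.17,0],[1,0,0,-0.2,0]]'
python3 -m creep '[[1,0,0,0,0],[1,0,0,0,0],[1,0,0,0,0]]'
python3 - <<'E'
from h import *
im,m=shot('wrist','w14'); t,_=shot('scene','s14')
o=np.zeros((600,800,3),np.uint8); o[:345,:800]=cv2.resize(t[130:400,120:480],(800,600))[:345] if 0 else cv2.resize(t[150:400,0:580],(800,345)); o[345:600,:340]=cv2.resize(im,(340,255))
tt,_=shot('top','t14'); o[345:600,340:800]=cv2.resize(tt[150:345,150:500],(460,255)); cv2.imwrite('pics/c14.png',o)
E
```

```text
t: 35.15
ee_pos: [0.3516, 0.2707, 0.0352]
eef_rot: [-2.341, -2.095, -0.0]
ft_force: [0.3, -0.3, 0.0]
grip_width: 0.0888
finger_force: 0.0
t: 35.65
ee_pos: [0.352, 0.2719, 0.2382]
eef_rot: [2.339, 2.096, 0.005]
ft_force: [0.7, 0.3, -0.7]
grip_width: 0.0916
finger_force: 0.0
t: 35.95
ee_pos: [0.3511, 0.2698, 0.2342]
eef_rot: [2.341, 2.095, -0.003]
ft_force: [0.3, 0.4, -0.1]
grip_width: 0.0918
finger_force: 0.0
```

View pics/c14.png

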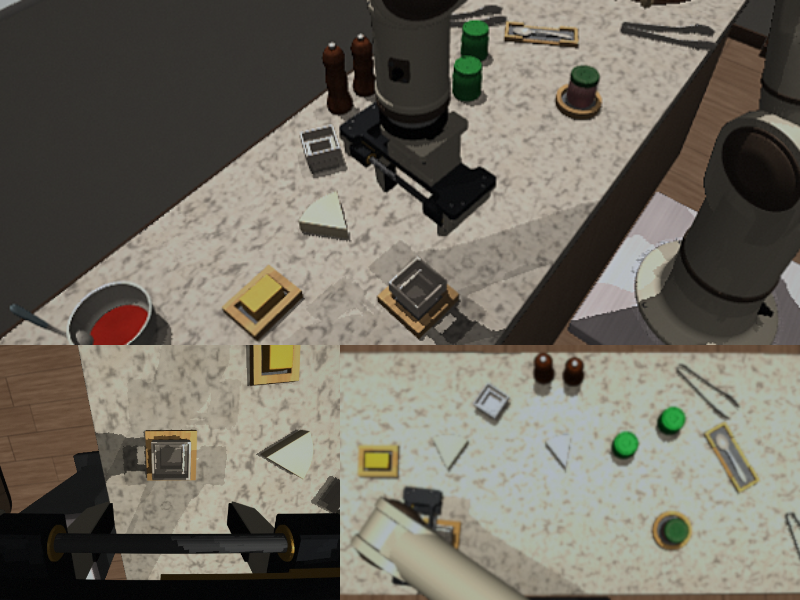

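The composite shows the jar upright in the round holder, the cheese in the oblong one, the spoon in the rest and the pot upright in the square one. The lower pot is still standing by the mills, and the gripper is clear of everything.

```bash
python3 -c "
from plant import env
print(env.close_job())"
```

```text
the job is handed in; nothing more can be done
None
```

The jam jar, cheese block, teaspoon and upper pot were set in their matching holders in the order asked, the lower pot was left standing where it was, and the job was handed in at about 36 s of the 128 s allowed; no verdict was returned.

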